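# Shut down the preheater and cool the boards

### The arm

A 6-joint arm with a two-finger parallel gripper is mounted at the origin on the work surface. World frame = base frame: x ahead of the robot, y to its left, z up, the work surface at z = 0. Lengths are in mm, angles in rad, forces in N, time in s.
With the tool pointing down it reaches from about 275 to 825 mm from the base axis. Payload 5.2 kg.
Tool frame: the origin (TCP) lies at the very end of the fingers, on their centre line; the grasp point (between the pads) lies 19 mm behind it; z points along the fingers, y is the direction in which the jaws open and shut (so a half turn about z gives the same grasp; the last joint's range is limited). The gripper opens to 93 mm and grips with 3 to 60 N. Pads are 15 mm wide; open, the fingers measure 128 mm over their backs; the gripper's body (75 mm by 188 mm) begins 65 mm behind the grasp point.
Start: joints at [0.953, 0.259, 1.535, -0, 1.348, -0.203], TCP at [221.633, 503.372, 196.453] pointing down, gripper open.
Joint ranges: [-3.14, 3.14], [-0.91, 2.08], [0.19, 2.58], [-1.22, 4.36], [0.22, 2.71], [-3.12, 3.12]. Speed limits (rad/s): [2.57, 2.57, 3.14, 3.14, 3.14, 3.14].

### API

Orientations are given as [roll, pitch, yaw] about the fixed x, y, z axes, in that order (R = Rz(yaw) Ry(pitch) Rx(roll)).
In Python, from bench import robot gives the robot as it stands. The module is installed in compiled form; this text tells all that it offers. Calls block until the motion is done:
- robot.move_ptp(position, orientation): joint-space move of the TCP to a pose.
- robot.move_linear(position, ori=None, speed=150, f_stop=None): straight line of the TCP; ori=None keeps the orientation; speed is the mean speed in mm/s. With f_stop (N) it stops when the force on the tool has changed by that much, and returns True; else False.
- robot.move_j(angles): joint-space move.
- robot.move_gripper(opening): opening from 0.0 (shut) to 1.0 (fully open); the grip force is fixed at half the most; returns when the fingers have stopped.
- robot.sleep(seconds).
- robot.inverse_kinematics(position, orientation): joint angles nearest the present ones, or None.
- robot.get_image(name): name is "scene" or "top" or "wrist"; returns a dict with "img" (384x512x3 uint8, blue, green, red), "fovy" (degrees; the focal length in pixels is half the picture's height over the tangent of half this angle, whatever the lens; pixels are square), "cx", "cy" (the principal point, pixels), "eye" and "orientation" of the camera in the world. Camera axes: x right, y down, z forward; pixel columns grow to the right and rows downward; lengths in mm; the calibration is good to about 2 mm. A picture is of the moment at which its call begins. There is no depth.
A pose or a line that the arm cannot do raises robot.MotionError and nothing moves.
- robot.hand_in(): hands the job in, once; it reports no verdict.
Readings, each from a call of its own:
- robot.current_t(): time.
- robot.current_qpos(): joint angles.
- robot.current_joint_vel(): joint speeds.
- robot.current_joint_efforts(): joint torques, N m.
- robot.current_tcp_pos(): TCP position.
- robot.current_eef_rot(): TCP orientation.
- robot.current_contact_force(): force on the tool from outside, world axes, zero at the start.
- robot.current_ft_torque(): the same for the moment, N m.
- robot.current_gripper_width(): opening from 0.0 (shut) to 1.0 (fully open).
Only numpy, scipy, OpenCV 4.12 (cv2) and the standard library are available. Lean on these libraries where they do the work, as an engineer would, in place of code of your own. Each camera call takes 0.05 s, during which the arm holds its last target.

### The job

The boards are hot enough. First turn the preheater's red knob fully anticlockwise to its off stop; then lift the board carrier by its black grip off the hot plate and set it down, without dropping it, flat, centred and square on the grille of the blue cooler (its grip along the grille bars). Then push the cooler's yellow switch lever right over, away from the dial, to start the fan, and last turn the grey speed dial until its white pointer stands at the red mark; let go of everything and leave the spool, the pin tub and the brush where they are.

Things in the scene. Friction and masses are not known exactly. Their poses are not given: they have to be found in the camera images.
- heat_knob (a joint): Angle of the preheater's red knob, rad: 0 at the off stop (fully anticlockwise seen from above), growing clockwise to a stop at 4.7. It starts 0.8 to 1.9 from off, stays where it is left, and needs about 0.05 N m. Off is fully home against the stop (within 0.06).
- heat_knob_grip (a point): Point on the vertical axis of the red knob, at the height to grip it. The knob is an upright bar 57 mm long, 14 mm wide, on a round skirt of radius 30 mm; the bar's top lies 7 mm above this point and the skirt's top 23 mm below it. This frame turns with the knob: x runs along the bar (grip it across, along y), z up; the white pointer line on the bar's top points to -x.
- heater: The preheater: a black box 220 (x) x 300 (y) x 60 mm high, origin under its centre, fixed to the bench; x points away from the robot, y to the robot's left. Either left or right of the cooler. The hot plate is at its right (-y), the red knob at its left (+y); a blue dot marks off on the knob's scale.
- hot_plate (a point): Centre of the top face of the preheater's square steel hot plate, 160 x 160 mm, 70 mm above the bench.
- carrier_grip (a point): Centre of the black upright grip of the loose board carrier, at the height to grip it. The carrier is an aluminium plate 130 (x) x 110 (y) x 6 mm with four round green boards; the grip is a fin 80 mm long (x), 14 mm thick (y), rising from the plate to 22 mm above this point. The point lies 38 mm above the carrier's underside. z up. Mass 0.3 to 0.55 kg, starts on the hot plate.
- carrier: The same loose board carrier; origin at the centre of its underside, axes as for its grip.
- cooler: The cooler: a blue box 220 (x) x 300 (y) x 60 mm high, origin under its centre, fixed to the bench; x points away from the robot, y to the robot's left. The fan grille is at its right (-y); at its left (+y) are the grey speed dial (nearer the robot) and, 110 mm beyond it in x, the switch lever.
- grille (a point): Centre of the top face of the cooler's aluminium grille, 160 x 160 mm, bars along x, 70 mm above the bench: a flat rest without rim. x and y along its sides, z up. The carrier belongs here, centred within 20 mm, with its grip along the bars (within 0.2 rad, either way round).
- fan_switch (a joint): Angle of the yellow-tipped switch lever, rad: 0 = off, leaning towards the dial (the cooler's -x); 1.0 = on, leaning to +x, at its stop. Stays where it is left; on counts above 0.85.
- fan_switch_tip (a point): Centre of the lever's yellow ball, radius 13 mm. The ball is 60 mm from the lever's pivot, which lies 22 mm above the cooler's top. In going from off to on the ball travels 58 mm along the cooler's +x, rising 7 mm half-way, where its top is 95 mm above the cooler (carry things over it with room to spare: it tips easily). Pushed sideways it moves with under 3 N.
- fan_dial (a joint): Angle of the grey speed dial, rad, growing clockwise seen from above; turns freely without stops, stays where it is left, needs about 0.05 N m. It starts 0.35 to 1.45 short of the red mark, to be turned clockwise.
- fan_dial_grip (a point): Point on the vertical axis of the grey dial, at the height to grip it. The dial is an upright bar 60 mm long, 14 mm wide, on a round skirt of radius 34 mm; the bar's top lies 7 mm above this point, the skirt's top 23 mm below. This frame turns with the dial: x runs along the bar (grip it across, along y), z up; the white pointer line points to -x.
- fan_dial_pointer (a point): Point of the dial's white pointer, at the skirt's rim, 36 mm from the axis; turns with the dial.
- set_mark_tip (a point): Inner tip of the red mark beside the dial, 36 mm from the dial's axis, at the pointer's height; fixed during the job. The dial is set when its pointer is within 5 mm of it (8 degrees).
- spool: Bystander: green spool with grey winding, diameter 64 mm, 50 mm high, standing; origin under its centre. Not to be moved.
- pin_tub: Bystander: white open tub, diameter 90 mm, 50 mm high; origin under its centre. Not to be moved.
- brush: Bystander: brush with wooden handle lying on the bench between robot and units, along x, under 30 mm high; not to be moved.

How it is judged:
By the outcome, as a careful person would: the job done as asked, in the order asked, and still so for the second after the job is handed in, with the robot touching nothing.
It also fails if it takes over 72 s, if anything falls off the work surface, if the arm or the gripper's body presses on something with over 40 N, if the wrist force passes 120 N, or if a joint passes its speed limit or range.

## Working session

There is one attempt and no reset: what is moved stays moved. The work goes in short steps, each a Python script; the robot and the scene stay as the last script left them, time stands still between calls to the robot, and variables do not carry over. Pictures are saved under pics/ and viewed, and the job is handed in when it is done.

```bash
mkdir -p pics; ls; python3 - <<'E'
from bench import robot
import cv2
for n in ["scene","top","wrist"]:
    d=robot.get_image(n); cv2.imwrite(f"pics/{n}0.png",d["img"])
    print(n,{k:v for k,v in d.items() if k!="img"})
print(robot.current_t(),robot.current_eef_rot())
E
```

```text
pics
scene {'fovy': 53.1083433102591, 'cx': 257.50656300494853, 'cy': 190.85168101023393, 'eye': array([1256.63991393,    8.10996591, 1001.50190747]), 'orientation': array([-2.43201997, -0.01611792,  1.56936095])}
top {'fovy': 46.95569506581459, 'cx': 260.1683479699385, 'cy': 189.81520638922476, 'eye': array([ 328.09866224,   21.77239071, 1226.10137194]), 'orientation': array([-2.96689153e+00, -2.91545949e-03, -1.58098648e+00])}
wrist {'fovy': 59.43728015135284, 'cx': 258.1912908419424, 'cy': 189.89625935210572, 'eye': array([148.20556795, 535.22036788, 384.30349173]), 'orientation': array([2.84706313e+00, 1.91514909e-03, 1.15580798e+00])}
0.15 [-3.14028823e+00 -2.75816606e-04  2.72683317e+00]
```

View pics/scene0.png

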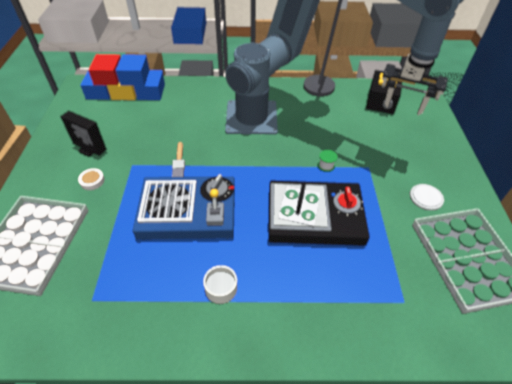

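View pics/top0.png

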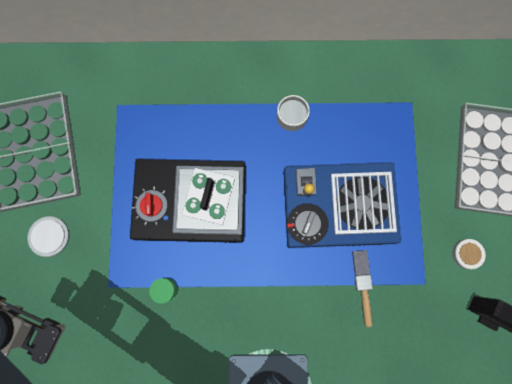

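View pics/wrist0.png

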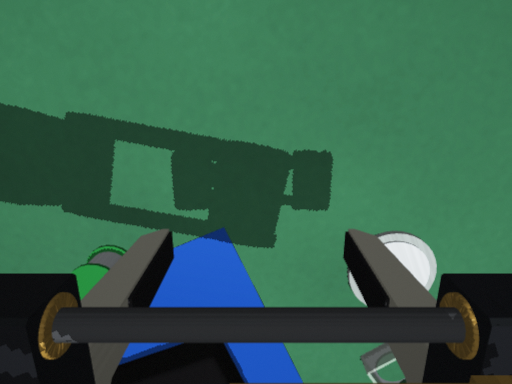

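The top view has the heater left (about 188,200) and the cooler right (about 342,205), with the knob at (150,205), the carrier at (208,193), the dial at (307,223) and the lever at (308,188). The spool is at (163,291), the tub at (293,112) and the brush at (365,285). I'll zoom in next.

```bash
python3 - <<'E'
import cv2
a=cv2.imread("pics/top0.png")
cv2.imwrite("pics/topL.png",cv2.resize(a[150:250,120:255],None,fx=5.5,fy=5.5,interpolation=cv2.INTER_CUBIC))
cv2.imwrite("pics/topR.png",cv2.resize(a[155:255,275:410],None,fx=5.5,fy=5.5,interpolation=cv2.INTER_CUBIC))
E
```

```text
(no output)
```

View pics/topL.png

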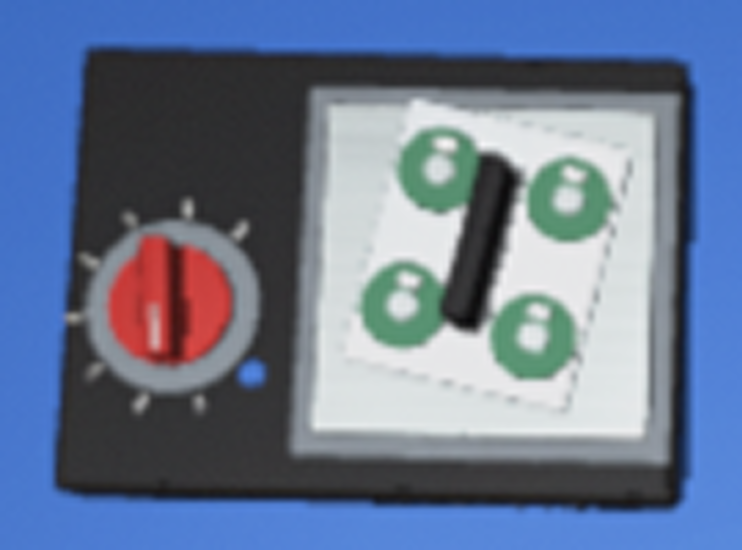

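View pics/topR.png

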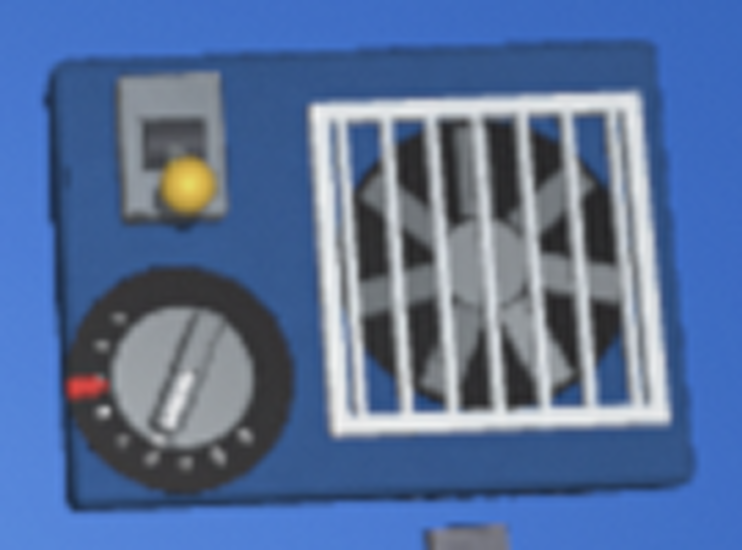

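```bash
python3 - <<'E'
import cv2
a=cv2.imread("pics/scene0.png")
cv2.imwrite("pics/scL.png",cv2.resize(a[165:265,125:250],None,fx=6,fy=6,interpolation=cv2.INTER_CUBIC))
cv2.imwrite("pics/scR.png",cv2.resize(a[165:265,255:380],None,fx=6,fy=6,interpolation=cv2.INTER_CUBIC))
E
```

```text
(no output)
```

View pics/scL.png

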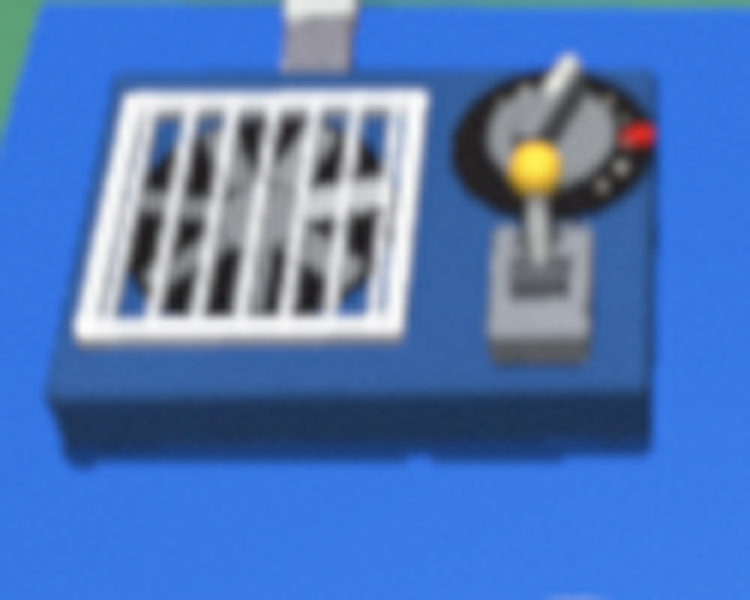

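View pics/scR.png

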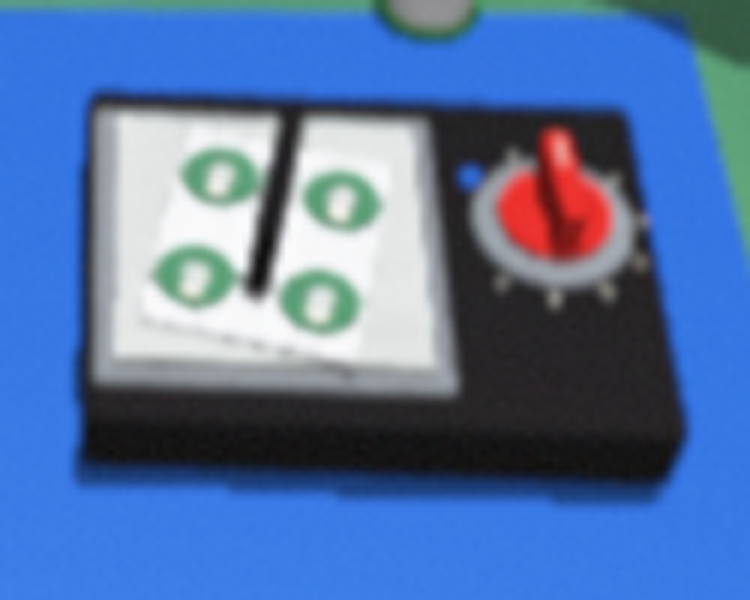

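The scene view shows the dial bar, the yellow ball at about (214,192), the red bar at about (349,198) and the black fin at about (300,196). Next I'll triangulate with both cameras.

```bash
cat > h.py <<'E'
import numpy as np, pickle
from scipy.spatial.transform import Rotation as R
def cam(d):
    return dict(f=192/np.tan(np.radians(d["fovy"]/2)),c=np.array([d["cx"],d["cy"]]),e=np.array(d["eye"]),R=R.from_euler("xyz",d["orientation"]).as_matrix())
def ray(c,p):
    v=np.array([*((np.array(p)-c["c"])/c["f"]),1.]); return c["R"]@v
def onz(c,p,z):
    r=ray(c,p); return c["e"]+r*(z-c["e"][2])/r[2]
def proj(c,P):
    v=c["R"].T@(np.array(P)-c["e"]); return c["c"]+c["f"]*v[:2]/v[2]
def tri(obs):
    A=np.zeros((3,3));b=np.zeros(3)
    for c,p in obs:
        r=ray(c,p);r/=np.linalg.norm(r);M=np.eye(3)-np.outer(r,r);A+=M;b+=M@c["e"]
    return np.linalg.solve(A,b)
E
python3 - <<'E'
from h import *
from bench import robot
T=cam(robot.get_image("top"));S=cam(robot.get_image("scene"))
pickle.dump((T,S),open("cams.pkl","wb"))
tl=lambda x,y:(120+(x+.5)/5.5-.5,150+(y+.5)/5.5-.5)
tr=lambda x,y:(275+(x+.5)/5.5-.5,155+(y+.5)/5.5-.5)
sl=lambda x,y:(125+(x+.5)/6-.5,165+(y+.5)/6-.5)
sr=lambda x,y:(255+(x+.5)/6-.5,165+(y+.5)/6-.5)
np.set_printoptions(precision=1,suppress=True)
def show(n,a,b,z):
    P=np.array([onz(T,p,z) for p in a]); Q=np.array([onz(S,p,z) for p in b])
    print(n,"\n",np.c_[P[:,:2],Q[:,:2]],P.mean(0)[:2],Q.mean(0)[:2])
# order: far-left(+x,+y), far-right, near-right, near-left
show("heater inner plate",[tl(326,104),tl(655,114),tl(646,438),tl(312,432)],[sr(440,368),sr(112,355),sr(118,112),sr(418,118)],70)
show("heater top",[tl(88,52),tl(688,65),tl(678,500),tl(58,490)],[sr(685,435),sr(85,428),sr(95,97),sr(625,110)],60)
show("carrier plate z76",[tl(413,100),tl(632,150),tl(567,409),tl(346,357)],[sr(357,375),sr(140,318),sr(190,120),sr(387,165)],76)
show("grille",[tr(309,105),tr(639,95),tr(670,422),tr(335,436)],[sl(405,338),sl(75,335),sl(125,92),sl(428,92)],70)
show("cooler top",[tr(50,65),tr(655,43),tr(692,488),tr(72,510)],[sl(652,398),sl(48,398),sl(118,72),sl(655,72)],60)
print("fin far end",tri([(T,tl(493,158)),(S,sr(257,290))]))
print("ball",tri([(T,tr(187,185)),(S,sl(535,167))]))
print("knob near top end",tri([(T,tl(155,352)),(S,sr(557,133))]))
print("dial near top end",tri([(T,tr(170,425)),(S,sl(567,60))]))
print("blue dot",onz(T,tl(252,374),60)[:2],onz(S,sr(470,178),60)[:2])
for z in (60,70,75):print("knob skirt grey c",z,onz(T,tl(173,305),z)[:2],onz(S,sr(552,218),z)[:2])
for z in (60,70,75):print("dial blk c",z,onz(T,tr(180,379),z)[:2],onz(S,sl(555,145),z)[:2])
print("red mark inner",onz(T,tr(104,386),65)[:2],onz(S,sl(622,137),65)[:2])
E
```

```text
heater inner plate 
 [[592.2 233.4 591.5 233.6]
 [585.6  73.3 585.2  71. ]
 [428.1  77.8 423.3  78.8]
 [432.5 236.6 425.6 241.7]] [509.6 155.3] [506.4 156.3]
heater top 
 [[621.8 353.  623.4 351.8]
 [612.4  57.4 622.   57.2]
 [399.2  63.1 403.4  67.2]
 [406.9 359.  409.3 359.5]] [510.1 208.1] [514.5 208.9]
carrier plate z76 
 [[592.4 190.2 600.4 190.7]
 [566.6  84.1 566.7  85.3]
 [441.7 115.  433.9 117. ]
 [467.5 220.1 464.5 219.9]] [517.  152.4] [516.4 153.2]
grille 
 [[ 574.1 -172.9  577.3 -171.2]
 [ 577.5 -333.8  577.2 -334.8]
 [ 418.5 -338.8  414.2 -340.7]
 [ 413.4 -179.2  412.  -176.8]] [ 495.9 -256.2] [ 495.2 -255.9]
cooler top 
 [[ 597.5  -48.   605.3  -47.6]
 [ 605.8 -346.4  608.2 -343.9]
 [ 387.7 -350.4  390.3 -351. ]
 [ 380.2  -54.2  386.3  -54.6]] [ 492.8 -199.8] [ 497.5 -199.3]
fin far end [560.  146.2  91.3]
ball [ 522.9 -105.2  138.3]
knob near top end [467.1 303.7 105.8]
dial near top end [416.9 -98.3 101.8]
blue dot [461.6 267.9] [459.4 267.3]
knob skirt grey c 60 [495.5 307. ] [486.6 307.2]
knob skirt grey c 70 [494.1 304.6] [494.8 304.1]
knob skirt grey c 75 [493.4 303.4] [498.9 302.5]
dial blk c 60 [ 442.2 -107.5] [ 440.7 -106.5]
dial blk c 70 [ 441.2 -106.4] [ 449.3 -105.3]
dial blk c 75 [ 440.8 -105.8] [ 453.7 -104.7]
red mark inner [438.7 -70.4] [438.8 -70.2]
```

```bash
python3 - <<'E'
from h import *
from bench import robot
import cv2
np.set_printoptions(precision=2,suppress=True)
pi=np.pi
robot.move_ptp([494,304.5,150],[pi,0,0.0])
d=robot.get_image("wrist");cv2.imwrite("pics/w1.png",d["img"]);pickle.dump(cam(d),open("w1.pkl","wb"))
d=robot.get_image("top");cv2.imwrite("pics/t1.png",d["img"])
print(robot.current_t(),robot.current_qpos(),robot.current_tcp_pos(),robot.current_contact_force())
E
```

```text
2.2 [0.36 0.35 1.53 0.   1.27 1.93] [493.66 304.98 150.12] [-0.19  1.05  0.66]
```

View pics/w1.png

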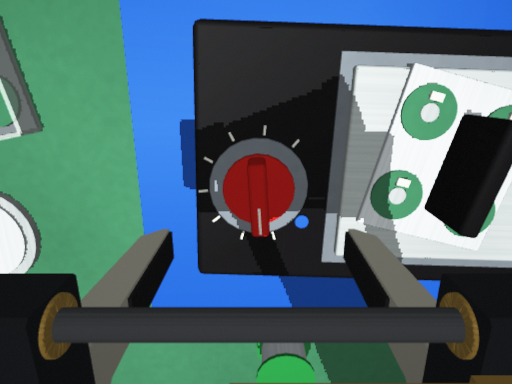

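The wrist picture shows the red bar running from (257,158) to (260,235), centred between the jaws (column about 258), with the blue dot at (301,222).

```bash
python3 - <<'E'
from h import *
np.set_printoptions(precision=1,suppress=True)
W=pickle.load(open("w1.pkl","rb"))
for z in(103,106): print(onz(W,(257,157),z),onz(W,(260.5,235),z))
print("skirt c 76",onz(W,(259,188),76),"ring",onz(W,(258.5,186),69),"dot",onz(W,(301.5,222),60))
E
cat > act1.py <<'E'
from h import *
from bench import robot
np.set_printoptions(precision=2,suppress=True)
pi=np.pi
E
```

```text
[528.9 305.  103. ] [468.3 302.3 103. ]
[529.5 305.  106. ] [469.7 302.3 106. ]
skirt c 76 [497.7 303.5  76. ] ring [497.4 303.9  69. ] dot [461.3 265.4  60. ]
```

```bash
python3 - <<'E'
from act1 import *
P=np.array([496.5,304,84])
robot.move_gripper(0.5)
robot.move_linear([P[0],P[1],110],[pi,0,0.045],speed=120)
s=robot.move_linear(P,speed=60,f_stop=8)
print("stop",s,robot.current_tcp_pos(),robot.current_contact_force())
if not s:
    robot.move_gripper(0.0)
    print("grip",robot.current_gripper_width()*93,robot.current_contact_force(),robot.current_ft_torque())
    y=0.045
    for i in range(12):
        y+=0.06 if i else 0.45
        robot.move_linear(P,[pi,0,y],speed=100)
        t=robot.current_ft_torque()
        print(round(y,3),robot.current_eef_rot()[2],t,robot.current_contact_force(),robot.current_t())
        if abs(t[2])>0.35: break
E
```

```text
stop False [496.37 303.97  83.69] [ 0.1  -0.63 -0.42]
grip 0.7732044777383483 [-0.79 -0.06 -0.4 ] [ 0.02  0.16 -0.01]
0.495 0.49274626513768816 [-0.06  0.19 -0.05] [-0.22  0.13 -0.86] 5.6333
0.555 0.5524266869349872 [-0.08  0.07 -0.02] [ 0.14  0.1  -0.05] 5.8833
0.615 0.6120458655641907 [-0.04  0.14 -0.02] [0.46 0.55 0.21] 6.1333
0.675 0.6719951142910654 [-0.02  0.13 -0.06] [-0.05 -0.55 -0.29] 6.3833
0.735 0.7319563786715202 [-0.03  0.13  0.01] [0.31 0.05 0.47] 6.6333
0.795 0.791891865356172 [-0.03  0.11 -0.03] [-0.61  0.04 -0.16] 6.8833
0.855 0.8519105416705486 [-0.04  0.11 -0.02] [-0.69 -0.39  0.67] 7.1333
0.915 0.9119255917657136 [-0.04  0.07  0.  ] [-0.12  0.77 -0.23] 7.3833
0.975 0.9719056264182315 [-0.1   0.08 -0.03] [-1.   -0.24 -0.12] 7.6333
1.035 1.031878994460747 [-0.07  0.08  0.03] [ 0.2   0.84 -0.01] 7.8833
1.095 1.091906490070925 [-0.07  0.1  -0.01] [ 0.1  -0.16  0.49] 8.1333
1.155 1.151883743017604 [-0.02  0.1  -0.03] [-0.14  0.25  0.24] 8.3833
```

The jaws shut to about 0 mm, so they missed the bar. I'll look.

```bash
python3 - <<'E'
from act1 import *
import cv2
for n in("wrist","scene"):
    d=robot.get_image(n); im=d["img"]
    if n=="scene": im=cv2.resize(im[120:270,230:430],None,fx=4,fy=4)
    cv2.imwrite(f"pics/{n}2.png",im)
E
```

```text
(no output)
```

View pics/wrist2.png

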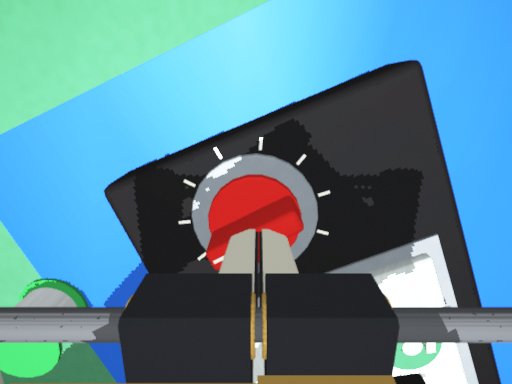

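View pics/scene2.png

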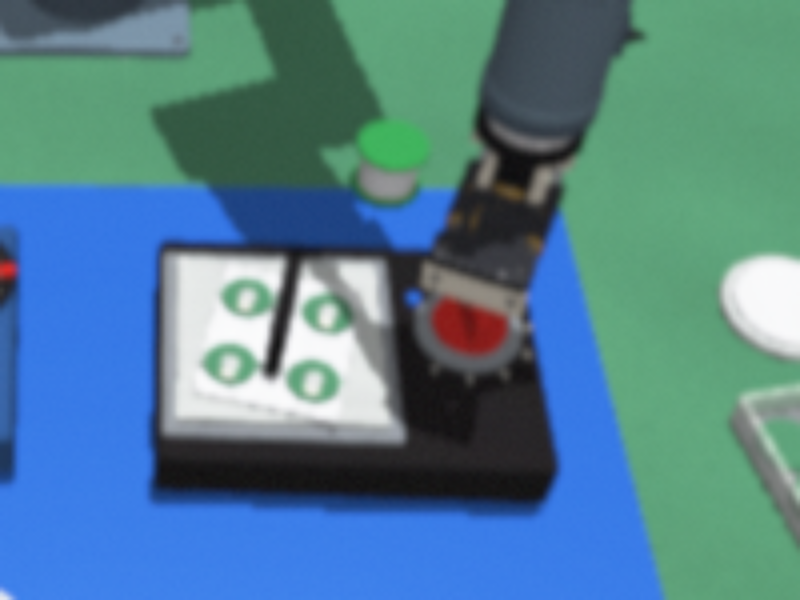

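```bash
python3 - <<'E'
from act1 import *
W=cam(robot.get_image("wrist"));T,S=pickle.load(open("cams.pkl","rb"))
p=robot.current_tcp_pos();print(p,robot.current_gripper_width(),robot.current_eef_rot(),W["e"])
print(W["R"])
for z in (84,103): print(proj(W,[p[0],p[1],z]),proj(S,[p[0],p[1],z]))
for z in (76,84,90,106): print(z,proj(W,[496.5,304,z]))
E
```

```text
[496.52 304.01  84.  ] 0.003035375461684626 [ 3.14 -0.    1.15] [531.01 377.71 272.57]
[[ 0.91 -0.39 -0.12]
 [-0.41 -0.87 -0.27]
 [-0.    0.29 -0.96]]
[256.04 227.29] [347.51 198.5 ]
[255.79 240.98] [348.71 194.57]
76 [256.12 222.24]
84 [256.02 227.31]
90 [255.95 231.36]
106 [255.72 243.42]
```

```bash
python3 - <<'E'
import cv2
a=cv2.imread("pics/wrist2.png");cv2.imwrite("pics/w2z.png",cv2.resize(a[130:290,160:350],None,fx=4,fy=3.7,interpolation=cv2.INTER_CUBIC))
a=cv2.imread("pics/w1.png");cv2.imwrite("pics/w1z.png",cv2.resize(a[120:260,170:340],None,fx=4,fy=4,interpolation=cv2.INTER_CUBIC))
E
```

```text
(no output)
```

View pics/w2z.png

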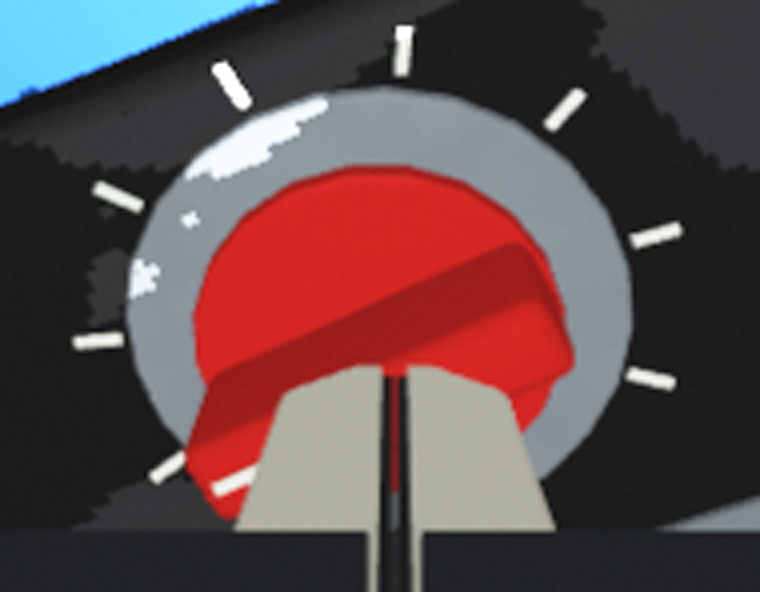

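View pics/w1z.png

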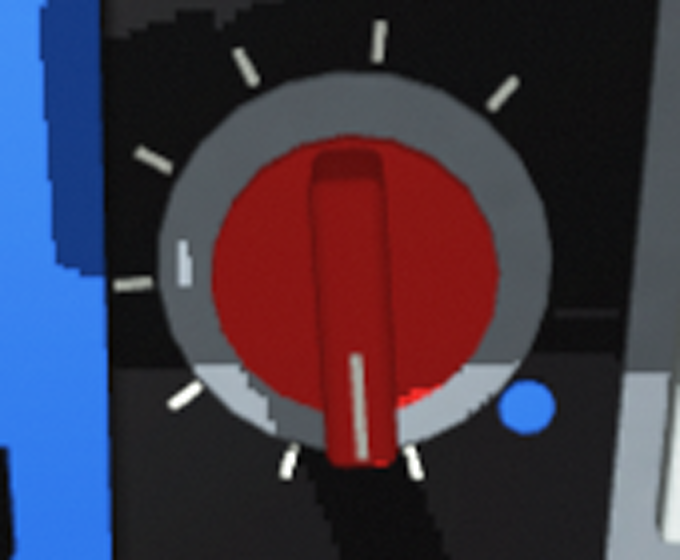

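```bash
python3 - <<'E'
from act1 import *
W=pickle.load(open("w1.pkl","rb"));T,S=pickle.load(open("cams.pkl","rb"))
px=lambda x,y:(170+(x+.5)/4-.5,120+(y+.5)/4-.5)
A=px(348,181);B=px(361,467)
for z in (70,76,82,84,90,96,100,106):
    a,b=onz(W,A,z),onz(W,B,z); print(z,a[:2],b[:2],np.linalg.norm(a-b), "disc r", np.linalg.norm(onz(W,px(212,272),z)-onz(W,px(498,272),z))/2, (onz(W,px(212,272),z)+onz(W,px(498,272),z))[:2]/2)
tl=lambda x,y:(120+(x+.5)/5.5-.5,150+(y+.5)/5.5-.5)
sr=lambda x,y:(255+(x+.5)/6-.5,165+(y+.5)/6-.5)
P=onz(T,tl(155,354),90)
for z in(80,90,100,110): print(z,onz(T,tl(156,354),z)[:2],onz(S,sr(557,130),z)[:2])
print(W["e"])
E
```

```text
70 [515.64 305.43] [451.85 302.62] 63.853933527634354 disc r 29.806001612539387 [496.25 303.98]
76 [517.01 305.4 ] [454.64 302.65] 62.42782838664115 disc r 29.14031839172892 [498.04 303.98]
82 [518.37 305.37] [457.43 302.68] 61.00172324564806 disc r 28.474635170918447 [499.84 303.98]
84 [518.82 305.36] [458.36 302.69] 60.526354865317025 disc r 28.252740763981603 [500.44 303.98]
90 [520.19 305.33] [461.15 302.73] 59.10024972432382 disc r 27.587057543171163 [502.24 303.99]
96 [521.55 305.3 ] [463.93 302.76] 57.67414458333061 disc r 26.92137432236069 [504.03 303.99]
100 [522.46 305.28] [465.79 302.78] 56.72340782266854 disc r 26.477585508487035 [505.23 303.99]
106 [523.82 305.25] [468.58 302.81] 55.29730268167545 disc r 25.811902287676595 [507.03 303.99]
80 [469.3  309.41] [442.13 312.88]
90 [468.07 306.9 ] [450.97 309.58]
100 [466.84 304.39] [459.8  306.27]
110 [465.6  301.88] [468.64 302.96]
[576.7  304.08 338.65]
```

The view geometry puts the visible fingertips about 18–20 mm above the reported TCP, so they closed above the bar (top at about 99). I'll go lower with a force guard.

```bash
python3 - <<'E'
from act1 import *
P=np.array([495,304,62])
robot.move_linear([P[0],P[1],100],[pi,0,0.045],speed=150)
robot.move_gripper(0.5)
s=robot.move_linear(P,speed=40,f_stop=6)
print("stop",s,robot.current_tcp_pos(),robot.current_contact_force())
robot.move_gripper(0.0)
print("grip",robot.current_gripper_width()*93,robot.current_contact_force(),robot.current_ft_torque(),robot.current_t())
E
```

```text
stop False [495.23 304.11  62.3 ] [ 0.45 -0.06  0.33]
grip 13.505896205866808 [-0.74  4.38 -0.12] [0.77 0.22 0.03] 12.4083
```

```bash
python3 - <<'E'
from act1 import *
p=robot.current_tcp_pos()
y=0.045
for i in range(9):
    y+=0.06 if i else 0.55
    robot.move_linear(p,[pi,0,y],speed=100)
    t=robot.current_ft_torque()
    print(round(y,3),robot.current_eef_rot()[2],t,robot.current_contact_force(),robot.current_t())
    if abs(t[2])>0.3: break
E
```

```text
0.595 0.5933376264451464 [0.8  0.23 0.06] [-1.42  5.05 -0.42] 13.1083
0.655 0.6538936011058831 [0.87 0.24 0.1 ] [-1.63  6.02 -1.12] 13.3583
0.715 0.7138089138280519 [ 0.91  0.32 -0.  ] [-0.94  5.02 -0.05] 13.6083
0.775 0.7738270031430949 [0.9  0.28 0.06] [-1.01  5.93 -1.27] 13.8583
0.835 0.8339122776418604 [0.89 0.27 0.06] [-1.71  6.32 -1.21] 14.1083
0.895 0.8925870904144066 [ 0.92  0.28 -0.48] [-1.76  4.38 -0.13] 14.3583
```

The stop torque rose at yaw 0.89, as expected. I'll release, check, and move over to the carrier.

```bash
python3 - <<'E'
from act1 import *
import cv2
robot.move_gripper(0.5)
p=robot.current_tcp_pos()
robot.move_linear([p[0],p[1],120],speed=150)
robot.move_ptp([516.7,152.8,140],[pi,0,-0.24])
d=robot.get_image("wrist");cv2.imwrite("pics/w3.png",d["img"]);pickle.dump(cam(d),open("w3.pkl","wb"))
print(robot.current_t(),robot.current_qpos(),robot.current_gripper_width())
E
```

```text
16.5 [0.08 0.28 1.65 0.   1.21 1.89] 0.5005927924899161
```

View pics/w3.png

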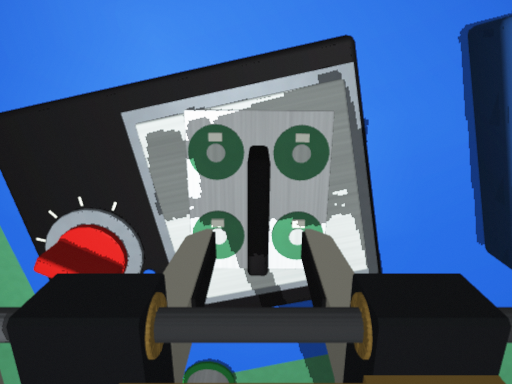

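The fin stands at column 258, rows 147–275, parallel to the fingers and midway between them. The knob bar now points towards the blue dot at (150,272).

```bash
python3 - <<'E'
from act1 import *
W=pickle.load(open("w3.pkl","rb"))
a,b=onz(W,(259.5,161),130),onz(W,(258,275),130)
print(a,b,np.linalg.norm(a-b),(a+b)/2,np.arctan2(a[1]-b[1],a[0]-b[0]))
c=np.mean([onz(W,p,76) for p in((183,111),(334,112),(183,268),(330,268))],0);print(c)
P=np.array([516.7,152.8,72])
s=robot.move_linear(P,speed=70,f_stop=6)
print("stop",s,robot.current_tcp_pos(),robot.current_contact_force())
robot.move_gripper(0.0)
print("grip",robot.current_gripper_width()*93,robot.current_contact_force(),robot.current_ft_torque(),robot.current_t())
E
```

```text
[555.22 142.21 130.  ] [480.16 161.38 130.  ] 77.4680874103156 [517.69 151.79 130.  ] -0.2500953388637723
[517.36 152.8   76.  ]
stop False [517.15 152.82  72.46] [-0.78  0.65 -1.13]
grip 14.11222445129542 [-0.6   0.59  0.87] [ 0.07  0.22 -0.  ] 18.2417
```

```bash
python3 - <<'E'
from act1 import *
import cv2
p=robot.current_tcp_pos()
robot.move_linear([p[0],p[1],90],speed=50)
print("w",robot.current_contact_force(),robot.current_gripper_width()*93)
robot.move_linear([p[0],p[1],215],speed=130)
robot.move_ptp([495.7,-256,220],[pi,0,0.03])
print(robot.current_t(),robot.current_tcp_pos(),robot.current_eef_rot(),robot.current_gripper_width()*93)
robot.move_linear([495.7,-256,100],speed=110)
robot.sleep(0.2)
d=robot.get_image("wrist");cv2.imwrite("pics/w4.png",d["img"]);pickle.dump(cam(d),open("w4.pkl","wb"))
d=robot.get_image("top");cv2.imwrite("pics/t4.png",cv2.resize(d["img"][140:260,120:420],None,fx=2.6,fy=2.6,interpolation=cv2.INTER_CUBIC))
print(robot.current_t())
E
```

```text
w [-0.44  0.07 -3.55] 13.541408677098586
21.375 [ 495.96 -254.99  219.86] [-3.14 -0.    0.03] 14.144952560304514
22.9167
```

View pics/w4.png

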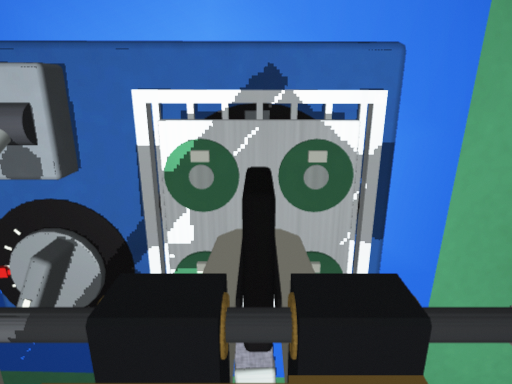

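View pics/t4.png

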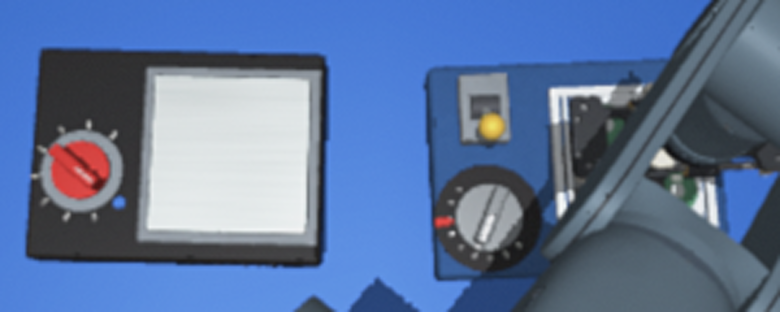

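The knob pointer is towards the blue dot (119,202). The carrier hangs level and square above the grille, whose corners are at (133,90) and (386,90). Now I'll lower it.

```bash
python3 - <<'E'
from act1 import *
import cv2
s=robot.move_linear([495.7,-256,79],speed=60,f_stop=6)
s=s or robot.move_linear([495.7,-256,66],speed=15,f_stop=4)
print("stop",s,robot.current_tcp_pos(),robot.current_contact_force(),robot.current_t())
E
```

```text
stop True [ 495.81 -256.08   72.05] [-0.54  0.12  4.91] 23.9667
```

```bash
python3 - <<'E'
from act1 import *
import cv2
robot.move_gripper(0.5)
robot.move_linear([495.7,-256,165],speed=150)
d=robot.get_image("wrist");cv2.imwrite("pics/w5.png",d["img"]);pickle.dump(cam(d),open("w5.pkl","wb"))
print(robot.current_t())
E
```

```text
25.525
```

View pics/w5.png

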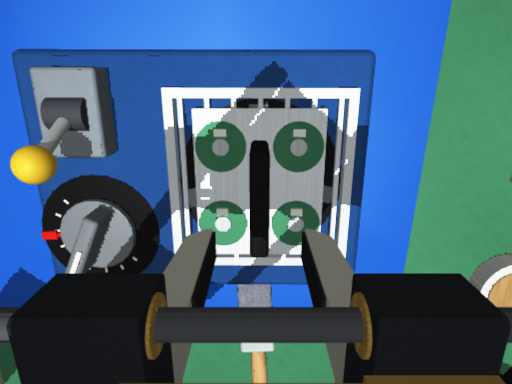

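The carrier sits centred on the grille: grille columns 162–359, plate columns 193–327. Lever next.

```bash
python3 - <<'E'
from act1 import *
import cv2
W=pickle.load(open("w5.pkl","rb"));T,S=pickle.load(open("cams.pkl","rb"))
tr=lambda x,y:(275+(x+.5)/5.5-.5,155+(y+.5)/5.5-.5)
sl=lambda x,y:(125+(x+.5)/6-.5,165+(y+.5)/6-.5)
b=tri([(T,tr(187,185)),(S,sl(535,167)),(W,(33,165))]);print("ball",b)
robot.move_ptp([b[0]-42,b[1]-1,165],[pi,0,0.03])
robot.move_gripper(0.0)
robot.move_linear([b[0]-42,b[1]-1,98],speed=150,f_stop=6)
x=b[0]-42
s=robot.move_linear([b[0]+62-20+6,b[1]-1+2.5,98],speed=70,f_stop=9)
print(s,robot.current_tcp_pos(),robot.current_contact_force(),robot.current_t())
d=robot.get_image("scene");cv2.imwrite("pics/s6.png",cv2.resize(d["img"][120:270,100:300],None,fx=4,fy=4,interpolation=cv2.INTER_CUBIC))
E
```

```text
ball [ 523.17 -105.72  136.51]
True [ 558.78 -104.39   96.87] [-0.97  0.02  2.27] 28.675
```

View pics/s6.png

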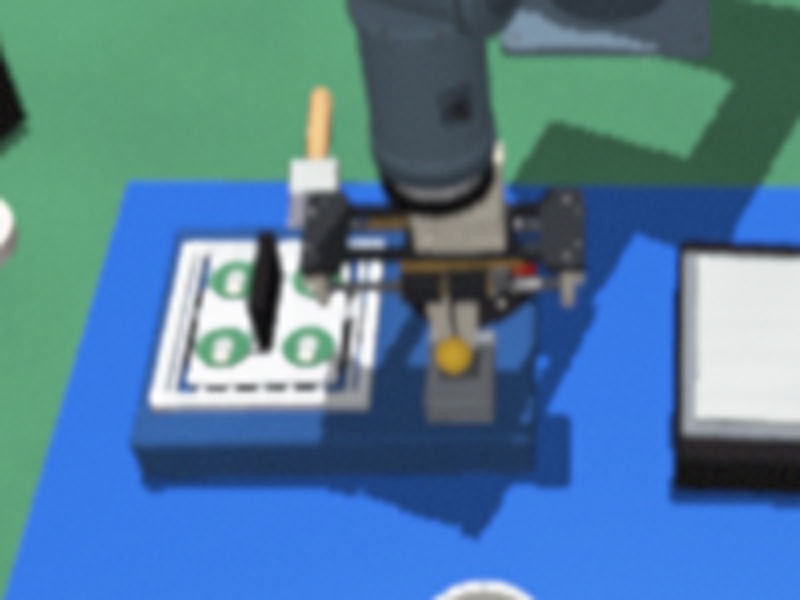

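```bash
python3 - <<'E'
from act1 import *
import cv2
p=robot.current_tcp_pos()
for i in range(3):
    s=robot.move_linear([p[0]+3*(i+1),p[1],98],speed=30,f_stop=20)
    print(s,robot.current_tcp_pos(),robot.current_contact_force())
    if s or abs(robot.current_contact_force()[0])>10: break
p=robot.current_tcp_pos()
robot.move_linear([p[0]-25,p[1],98],speed=120)
robot.move_linear([p[0]-45,p[1],165],speed=150)
robot.move_gripper(0.5)
robot.move_ptp([441.5,-106.5,140],[pi,0,-0.33])
d=robot.get_image("wrist");cv2.imwrite("pics/w7.png",d["img"]);pickle.dump(cam(d),open("w7.pkl","wb"))
d=robot.get_image("scene");cv2.imwrite("pics/s7.png",cv2.resize(d["img"][120:270,100:300],None,fx=4,fy=4,interpolation=cv2.INTER_CUBIC))
print(robot.current_t(),robot.current_qpos())
E
```

```text
False [ 558.96 -104.29   96.91] [-9.06 -2.43  1.59]
False [ 559.05 -104.23   96.8 ] [-16.33  -3.82   7.2 ]
31.675 [-0.48  0.14  1.84  0.    1.17  1.42]
```

View pics/w7.png

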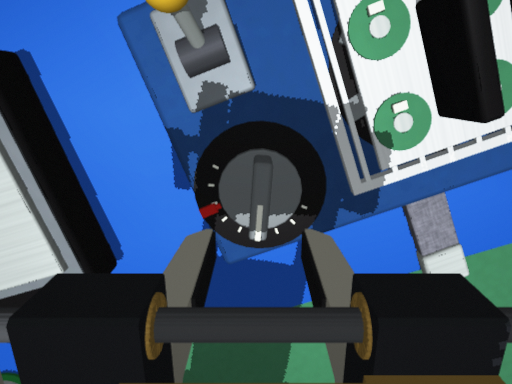

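View pics/s7.png

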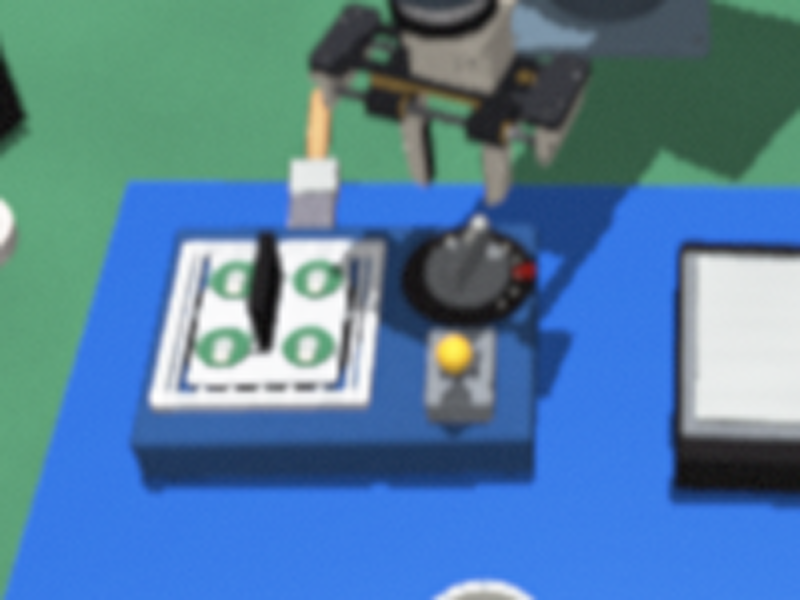

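The lever is over to +x against its stop. In the wrist view the dial bar lies at column 260, between the fingers, with the red mark at (209,210). I'll zoom to measure the turn.

```bash
python3 - <<'E'
import cv2
a=cv2.imread("pics/w7.png");cv2.imwrite("pics/w7z.png",cv2.resize(a[115:255,185:335],None,fx=4,fy=4,interpolation=cv2.INTER_CUBIC))
E
```

```text
(no output)
```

View pics/w7z.png

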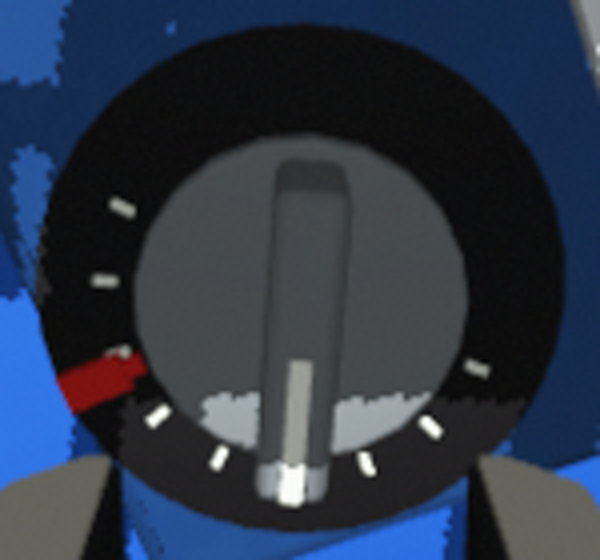

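```bash
python3 - <<'E'
from act1 import *
W=pickle.load(open("w7.pkl","rb"));T,S=pickle.load(open("cams.pkl","rb"))
px=lambda x,y:(185+(x+.5)/4-.5,115+(y+.5)/4-.5)
for z in(90,95,100,105):
    a,b=onz(W,px(313,190),z),onz(W,px(291,500),z);print(z,(a+b)[:2]/2,np.linalg.norm(a-b),"bar yaw",np.arctan2(a[1]-b[1],a[0]-b[0]))
for z in (60,65,70,75):
    l,r=onz(W,px(134,297),z),onz(W,px(468,297),z);m=onz(W,px(143,363),z);c=(l+r)/2
    bl,br=onz(W,px(40,277),z),onz(W,px(565,277),z)
    print(z,"skirt r",np.linalg.norm(l-r)/2,c[:2],"blk",(bl+br)[:2]/2,"mark",m[:2])
E
```

```text
90 [ 440.5  -108.21] 61.589604537871985 bar yaw -0.3956647687394868
95 [ 442.15 -108.74] 60.29920868298036 bar yaw -0.3956647687394871
100 [ 443.81 -109.28] 59.008812828088736 bar yaw -0.3956647687394874
105 [ 445.46 -109.81] 57.71841697319716 bar yaw -0.39566476873948736
60 skirt r 34.84567607360589 [ 441.81 -108.69] blk [ 445.82 -110.39] mark [438.84 -72.31]
65 skirt r 34.197133854241955 [ 443.25 -109.16] blk [ 447.19 -110.82] mark [440.34 -73.46]
70 skirt r 33.54859163487801 [ 444.7  -109.62] blk [ 448.56 -111.26] mark [441.84 -74.6 ]
75 skirt r 32.90004941551406 [ 446.14 -110.09] blk [ 449.92 -111.69] mark [443.34 -75.74]
```

```bash
python3 - <<'E'
from act1 import *
import cv2
P=np.array([442.7,-108.3,61])
robot.move_linear([P[0],P[1],100],[pi,0,-0.39],speed=120)
s=robot.move_linear(P,speed=50,f_stop=6)
print("stop",s,robot.current_tcp_pos())
robot.move_gripper(0.0)
print("grip",robot.current_gripper_width()*93,robot.current_contact_force())
p=robot.current_tcp_pos()
for y in (-0.95,-1.495):
    robot.move_linear(p,[pi,0,y],speed=100)
    print(robot.current_eef_rot()[2],robot.current_ft_torque(),robot.current_contact_force(),robot.current_gripper_width()*93)
robot.sleep(0.2);print(robot.current_eef_rot(),robot.current_qpos())
robot.move_gripper(0.5)
robot.move_linear([p[0],p[1],140],speed=150)
d=robot.get_image("wrist");cv2.imwrite("pics/w8.png",d["img"]);pickle.dump(cam(d),open("w8.pkl","wb"))
cv2.imwrite("pics/w8z.png",cv2.resize(d["img"][115:255,185:335],None,fx=4,fy=4,interpolation=cv2.INTER_CUBIC))
print(robot.current_t())
E
```

```text
stop False [ 442.89 -108.42   61.14]
grip 13.58729866297498 [ 0.3  -1.12  0.99]
-0.9481100760329046 [-0.31  0.37 -0.07] [-1.18 -3.21  0.74] 13.541904220941204
-1.4923097217653145 [-0.52  0.8  -0.01] [-4.42 -3.37  2.76] 13.80666379163736
[ 3.14 -0.   -1.49] [-0.49  0.24  1.94 -0.    0.97  2.58]
36.7667
```

View pics/w8z.png

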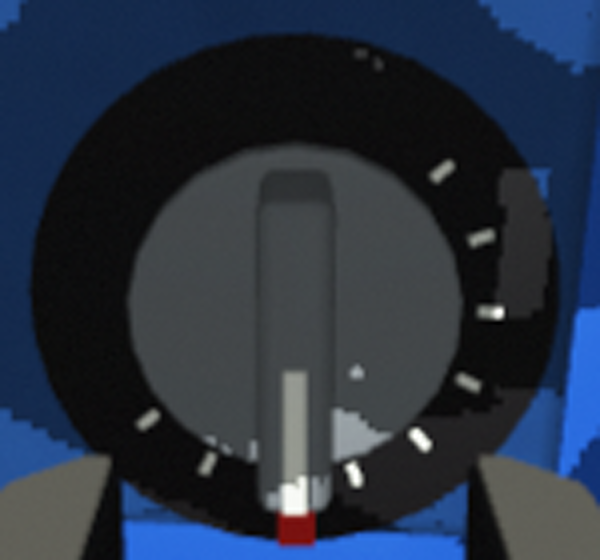

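The white pointer (column 293) stands at the red mark (column 297), within about 1 mm. I'll retract and make final checks.

```bash
python3 - <<'E'
from act1 import *
import cv2
p=robot.current_tcp_pos()
robot.move_linear([p[0],p[1],210],speed=150)
robot.move_ptp([221,503,200],[pi,0,2.727-pi])
d=robot.get_image("top");cv2.imwrite("pics/t9.png",cv2.resize(d["img"][90:330,120:420],None,fx=2.5,fy=2.5,interpolation=cv2.INTER_CUBIC))
d2=robot.get_image("scene");cv2.imwrite("pics/s9.png",cv2.resize(d2["img"][120:300,120:400],None,fx=2.8,fy=2.8,interpolation=cv2.INTER_CUBIC))
a=cv2.imread("pics/top0.png");cv2.imwrite("pics/diff.png",cv2.resize(cv2.absdiff(a,d["img"])[90:330,120:420],None,fx=2.5,fy=2.5))
print(robot.current_t(),robot.current_contact_force())
E
```

```text
39.8 [-0.03  0.5  -0.54]
```

View pics/t9.png

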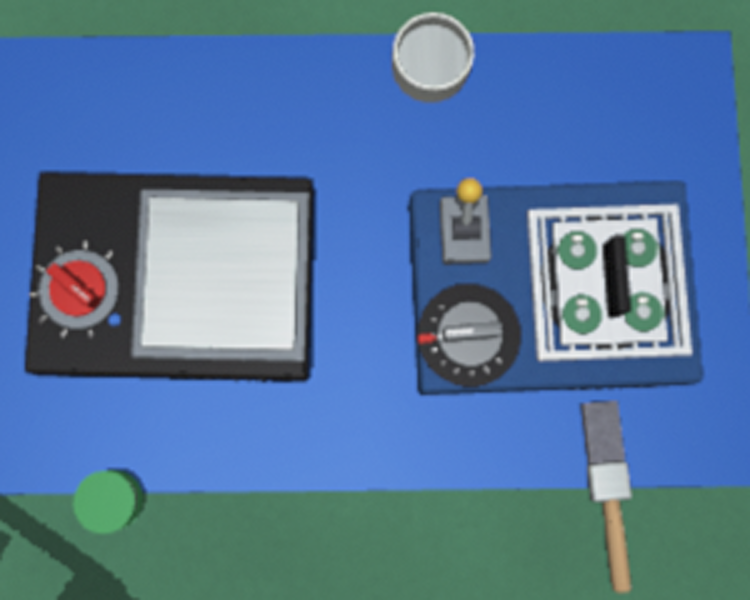

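View pics/s9.png

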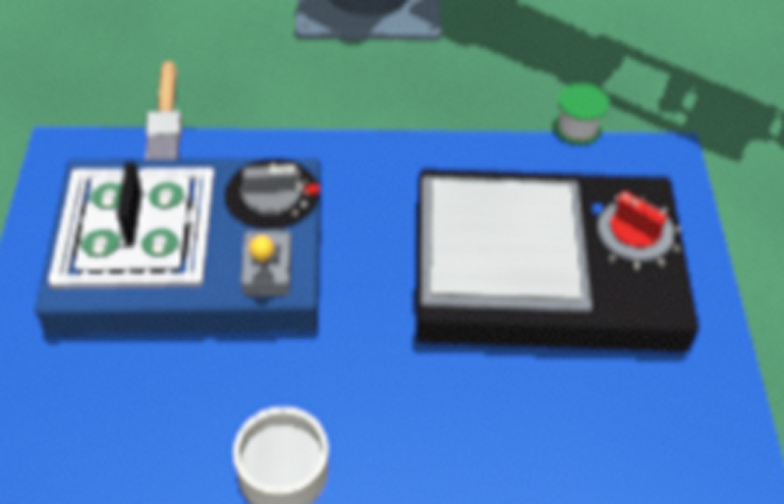

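View pics/diff.png

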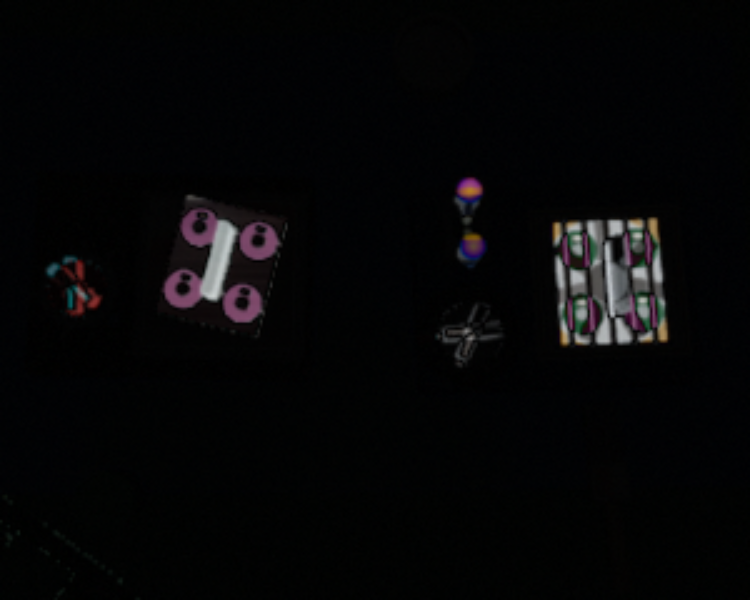

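The last top and scene views show four things:
- The knob points at the dot and the carrier is central on the grille.
- The lever is forward.
- The pointer is at the red mark (427,338).
- The difference picture shows no change at the spool, tub or brush.

Handing in now.

```bash
python3 -c "
from bench import robot
print(robot.hand_in(), robot.current_t())"
```

```text
the job is handed in; nothing more can be done
the job is handed in; nothing more can be done
```

All four steps were done in the order asked and the job was handed in at about 40 s; no verdict came back.

- **Red knob:** I turned it anticlockwise until the stop torque rose to about 0.48 N m. The final picture shows it pointing at the blue dot.
- **Carrier:** I set it down gently, with about 5 N of contact. It lies flat and centred on the grille, with its grip along the bars, to within a few mm by eye.
- **Fan switch:** I pushed the lever to its stop, where it resisted with 16 N and moved no further. The picture shows it leaning to +x.
- **Speed dial:** The white pointer stands about 1 mm from the red mark in the wrist picture.
- **Bystanders:** Comparing the first and last top views shows no change at the spool, tub or brush. The arm was clear and the gripper empty when I handed in.

**What went wrong:** my first grip on the knob closed on nothing above the bar. The visible fingertips appeared to sit about 19 mm above the reported tool position, which disagrees with the description. I gripped lower after that, and all later grips measured 13.5–14 mm, matching the 14 mm bars and fin.

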